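Thread a shaft through two finger-tight pillow blocks

ROBOT

A 6-joint arm with a two-finger parallel gripper is mounted at the origin on the work surface. World frame = base frame: x ahead of the robot, y to its left, z up, the work surface at z = 0. Lengths are in mm, angles in degrees, forces in N, time in s.
With the tool pointing down it reaches from about 300 to 850 mm from the base axis. Payload 4.2 kg.
Tool frame: the origin (TCP) lies on the mounting face of the last link; the fingertips stand 191 mm ahead of it and the grasp point (between the pads) lies 172 mm ahead of it; z points along the fingers, y is the direction in which the jaws open and shut (so a half turn about z gives the same grasp; the last joint's range is limited). The gripper opens to 91 mm and grips with 3 to 60 N. Pads are 32 mm wide; open, the fingers measure 118 mm over their backs; the gripper's body (76 mm by 178 mm) begins 60 mm behind the grasp point.
Start: joints at [75.917, 18.312, 89.639, -0, 72.044, -1.146], TCP at [128.731, 560.403, 404.776] pointing down, gripper open.
Joint ranges: [-177.97, 177.97], [-48.28, 115.42], [12.27, 149.76], [-77.06, 257.06], [2.81, 150.46], [-146.56, 146.56]. Speed limits (degrees/s): [147.25, 147.25, 180, 180, 180, 180].

INTERFACE

Orientations are given as [roll, pitch, yaw] about the fixed x, y, z axes, in that order (R = Rz(yaw) Ry(pitch) Rx(roll)).
In Python, from workcell import env gives the robot as it stands.
- The arm moves only by the shell command python3 -m handwheel 'ROWS' [FORCE]. ROWS is JSON, a list of rows, each an object with "gripper": the opening in per cent of the stroke, from 0 (shut) to 100 (fully open); "travel": the shift along the tool's x, y, z in m, a list of three; "twist": the turn about the tool's z in rad. In form: [{"gripper": gripper, "travel": [x, y, z], "twist": twist}, ...]. A call has 1 to 5 rows; each row shifts and turns the commanded pose from where the row before left it, along the tool's axes as they then stand; what a row does not reach is not made up. A row lasts 1/12 s, in which the tool goes at most 41.7 mm and 7.16 degrees, less where a joint would pass 70% of its speed; a pose out of reach is approached as far as the arm can. A call with a gripper value outside its range is refused whole. The fingers move at their own pace and stop on an object; FORCE is the grip in N (left out, the last holds). Time passes only in rows, so rows that do not move let the fingers close. It gives the time, the measured TCP pose, the force and the opening at its end, in the units of the state.
- env.state(): the state, without advancing time (a new reading comes with each control period).
- env.grab_frame(name): name is "scene" or "top" or "wrist"; returns a dict with "frame" (480x640x3 uint8, red, green, blue), "intrinsics" (3x3 intrinsics, pixels), "extrinsics" (4x4, takes a point from camera to world coordinates). Camera axes: x right, y down, z forward; pixel columns grow to the right and rows downward; lengths in mm; the calibration is good to about 2 mm. A picture is of the moment at which its call begins. There is no depth.
- env.job_done(): hands the job in, once; it reports no verdict.
Trained networks look in the newest picture that a camera, given by its name, has taken for a name from the list of things; names that differ only in an ending like _2 or _b are one class to them, and where a whole thing is asked for, a point or a joint stands for the part that bears it (a point fixed in the world has none). Each returns a list of dicts, best first, with "confidence" (0 to 1); they miss things now and then, are a little off and sometimes report something else, mostly with a low value. They report only what shows in the picture. A call takes as long as a camera call.
- env.trace(camera, thing): "pixels" (480x640 bool, what is visible of it) and "uv" ([column, row] in pixels, amid what is visible of it).
- env.pinpoint(camera, thing): "uv" ([column, row] in pixels: a listed point, or the origin of a listed thing).
The state is a dict: "time_s": time; "qpos": joint angles; "qvel": joint speeds; "effort": joint torques, N m; "ee_pos": TCP position; "ee_rot": TCP orientation; "force": force on the tool from outside, world axes, zero at the start; "torque": the same for the moment, N m; "gripper_width": finger opening in mm.
Only numpy, scipy, OpenCV 4.12 (cv2) and the standard library are available. Lean on these libraries where they do the work, as an engineer would, in place of code of your own. Each camera call takes 0.05 s, during which the arm holds its last target. There are 200 camera calls.

TASK

Lift the steel shaft out of its V-blocks and slide it, long plain end first, through both pillow-block bearings on the aluminium frame until its collar is fully home against the first bearing, then let go of it, leaving it straight along the frame. Both blocks are only finger-tight in their slotted feet and stand a few millimetres off line sideways, so find each bore by feel and do not force it: the bearings must not take more than 40 N. Leave the wrench, the spray can and the tray of bolts where they are.

Things in the scene. Friction and masses are not known exactly. Their poses are not given: they have to be found in the camera images.
- frame: fixed: two 40x40 mm aluminium profiles 250 mm long along its y, 95 mm apart. Origin at bench level midway between the bearings; y = from near (first) to far bearing, z up. Across it stand two pillow blocks (127 mm along x, 38 mm along y, top 101 mm above bench) centred at y = -60 and +60 mm, each with a 28 mm steel ring, 31 mm long along y, with a 13.5 mm bore, centre 70.2 mm above bench
- bore_line (a point): point on the nominal bearing line (frame x = 0, 70.2 mm up) in the plane of the near ring's outer end face, where the shaft enters. Axes as the frame's, y = way in; near ring spans y 0 to 31 mm, far ring 120 to 151 mm. Fixed to the frame, not to the block: the near bore itself stands up to 4 mm off it along +x or -x, unreported, and slides in x under about 2.5 N (stops at 5 mm either side)
- far_line (a point): on the nominal bearing line, in the plane of the far ring's entry face, 120 mm beyond bore_line; axes as the frame's. The far bore too stands up to 4 mm off it along +x or -x, unreported, independently, and slides alike; neither block moves in y or z. If the nose stops at a ring's face: back off 3 mm, shift along x, try again. A shaft in the near bore drags that block along, the nose lagging
- shaft: loose steel shaft, 12 mm diameter, 295 mm long, about 0.29 kg, level in two V-blocks, axis 36.5 mm above bench. Origin on its axis at mid-length (near its centre of mass); y along the axis towards the nose, the long plain end, sawn square. Dark collar (22 mm diameter, 12 mm wide) fixed at y = -39.5 to -27.5 mm; the tail behind it ends at y = -147.5 mm; clear to grip around y = -74 mm
- shaft_tip (a point): centre of the shaft's nose face, on the axis, 147.5 mm from the shaft's origin along its y
- shaft_collar (a point): centre of the collar's front face (the face that must sit against the near bearing ring), on the axis, 27.5 mm behind the shaft's origin, 175 mm behind the tip. Axes as the shaft's
- vblocks: fixed pair of dark steel V-blocks, each 50 mm across, 25 mm along the shaft and 45 mm high, carrying the shaft. Origin at bench level, within 10 mm of below the shaft's origin; y along the shaft towards its nose; blocks centred at y = -122.5 and +97.5 mm
- wrench: open-ended wrench, 180 mm, lying on the bench on the robot's side of the frame; leave alone
- spray_can: upright aluminium spray can with a black cap, diameter 54 mm, 160 mm high, to the left of the frame; origin at its foot; leave alone
- bolt_tray: open grey plastic tray with bolts and nuts, 100 x 150 mm, 40 mm high, beyond the frame; origin at the middle of its underside; leave alone

How it is judged (in metres and radians):
On the way, in this order (a step that is already met when the one before it is completed fails the run):
1. the shaft's nose is through the near bearing (y of shaft_tip in the frame of bore_line between 0.033 and 0.122 m and x of shaft_tip in the frame of bore_line between -0.009 and 0.009 m and z of shaft_tip in the frame of bore_line between -0.009 and 0.009 m and angle between the y axis of shaft and the y axis of frame, either way round below 0.1 rad), for 0.1 s.
2. the shaft's nose is through the far bearing (y of shaft_tip in the frame of bore_line above 0.153 m and x of shaft_tip in the frame of bore_line between -0.008 and 0.008 m and z of shaft_tip in the frame of bore_line between -0.004 and 0.004 m), for 0.1 s.
At the end, for the whole second after the job is handed in: the shaft lies in both bearings with its collar's front face within 2 mm of the near bearing ring's face, its nose out beyond the far bearing, its axis within 0.02 rad of the frame's direction, at rest and let go (y of shaft_collar in the frame of bore_line between -0.002 and 0.002 m and distance between shaft_collar and bore_line below 0.007 m and y of shaft_tip in the frame of bore_line above 0.17 m and angle between the y axis of shaft and the y axis of frame, either way round below 0.02 rad and linear speed of shaft below 0.01 m/s); the robot touches nothing.
It fails at once if the shaft is forced: it loads the bearings or the frame with more than 40 N (contact force between shaft and frame above 40 N).
It fails at once if the shaft is dropped to the bench (height (world z) of shaft below 0.025 m).
It fails at once if the wrench is disturbed (distance of wrench from where it was at the start of the episode above 0.02 m).
It fails at once if the spray can is disturbed (distance of spray_can from where it was at the start of the episode above 0.02 m).
It fails at once if the tray of bolts is disturbed (distance of bolt_tray from where it was at the start of the episode above 0.02 m).
It also fails if it takes over 72 s, if anything falls off the work surface, if the arm or the gripper's body presses on something with over 40 N, if the wrist force passes 120 N, or if a joint passes its speed limit or range.

## Working session

There is one attempt and no reset: what is moved stays moved. The work goes in short steps, Python scripts to look and compute and a shell command to move; the robot and the scene stay as the last step left them, time stands still between calls to the robot, and variables do not carry over. Pictures are saved under pics/ and viewed, about 8 in all and at most 12, crops included, and the job is handed in when it is done.

```bash
ls; mkdir -p pics; cat > h.py <<'E'
from workcell import env
import numpy as np, cv2
from scipy.spatial.transform import Rotation as R
def ray(f,uv):
    K=f["intrinsics"];T=np.array(f["extrinsics"])
    d=np.linalg.inv(K)@np.array([uv[0],uv[1],1.]);d=T[:3,:3]@d
    return T[:3,3],d/np.linalg.norm(d)
def atz(f,uv,z):
    o,d=ray(f,uv);return o+d*(z-o[2])/d[2]
def tri(rs):
    A=sum(np.eye(3)-np.outer(d,d) for o,d in rs);b=sum((np.eye(3)-np.outer(d,d))@o for o,d in rs)
    return np.linalg.solve(A,b)
def proj(f,p):
    T=np.linalg.inv(np.array(f["extrinsics"]));c=T[:3,:3]@np.array(p)+T[:3,3];u=np.array(f["intrinsics"])@c;return u[:2]/u[2]
def save(f,n): cv2.imwrite("pics/"+n,cv2.cvtColor(f["frame"],cv2.COLOR_RGB2BGR))
E
python3 - <<'E'
from h import *
s=env.state();print(s)
H={"frame":0,"bore_line":70.2,"far_line":70.2,"shaft":36.5,"shaft_tip":36.5,"shaft_collar":36.5,"vblocks":0,"wrench":0,"spray_can":0,"bolt_tray":0}
F={}
for c in ["scene","top"]:
    f=F[c]=env.grab_frame(c);save(f,c+"0.png")
    print(c,np.round(f["extrinsics"],3).tolist(),f["intrinsics"][0][0])
obs={}
for c in F:
  for n in H:
    r=env.pinpoint(c,n)
    for q in r[:2]:
        print(c,n,round(q["confidence"],2),np.round(q["uv"],1),np.round(atz(F[c],q["uv"],H[n]),1))
    if r: obs.setdefault(n,[]).append(ray(F[c],r[0]["uv"]))
for n,o in obs.items():
    if len(o)==2: print("tri",n,np.round(tri(o),1))
E
```

```text
pics
{'time_s': 0.0, 'qpos': array([ 7.59149404e+01,  1.83511653e+01,  8.97085015e+01, -1.58224345e-03,
        7.20437706e+01, -1.14581501e+00]), 'qvel': array([-0.07213807,  0.09481826,  0.00295999, -0.0194328 ,  0.0126426 ,
       -0.12035194]), 'effort': array([ 1.12646187e-03, -4.12467206e+01, -2.31976819e+01,  7.28404149e-02,
        4.58560477e-02, -1.84031041e-04]), 'ee_pos': array([128.71081697, 560.22439527, 403.91055085]), 'ee_rot': array([-1.79896553e+02, -5.64434169e-04,  1.67061244e+02]), 'force': array([-0.20024964,  0.57219771, -0.08788234]), 'torque': array([ 0.03518707, -0.01267843, -0.00927664]), 'gripper_width': 90.97469776817222}
scene [[-0.602, 0.525, -0.601, 1103.454], [0.798, 0.408, -0.443, 449.192], [0.012, -0.747, -0.665, 672.55], [0.0, 0.0, 0.0, 1.0]] 438.89682402768995
top [[0.022, -0.99, 0.141, 408.667], [-1.0, -0.019, 0.022, 25.968], [-0.019, -0.142, -0.99, 1152.544], [0.0, 0.0, 0.0, 1.0]] 509.19519822582026
scene frame 0.85 [348.9 258.7] [518.2  96.3   0. ]
scene bore_line 0.68 [325.1 221.8] [517.8  29.7  70.2]
scene far_line 0.91 [366.3 249. ] [535.2 1
[... 503 characters left out ...]
p bore_line 0.25 [458.9 285.5] [ 475.6 -245.5   70.2]
top far_line 0.89 [273.8 250.6] [542.2 148.4  70.2]
top shaft 0.77 [458.3 282.6] [ 484.  -252.8   36.5]
top shaft_tip 0.63 [391.9 288. ] [ 469.3 -108.5   36.5]
top shaft_collar 0.93 [473.6 283.9] [ 481.9 -285.9   36.5]
top wrench 0.64 [284.1 332.7] [366.7 126.9   0. ]
top spray_can 0.67 [167.1 211.5] [637.4 407.5   0. ]
top bolt_tray 0.89 [358.4 152.8] [785.5 -34.1   0. ]
tri frame [529.8 100.6  11.9]
tri bore_line [526.   35.1  78.5]
tri far_line [541.3 148.   76.4]
tri shaft [ 484.4 -252.1   43.7]
tri shaft_tip [ 471.9 -113.1   18. ]
tri shaft_collar [ 479.3 -282.    39.6]
tri wrench [366.9 126.7  -7.1]
tri spray_can [635.4 408.4   5.4]
```

View pics/top0.png

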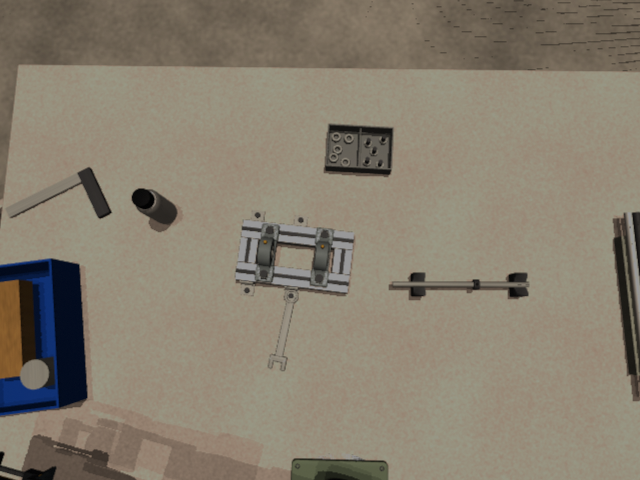

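View pics/scene0.png

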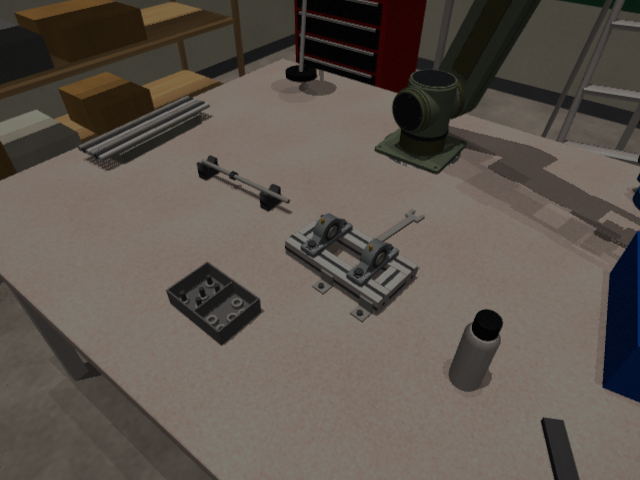

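The top view shows the shaft (391–527, 285) with its collar at (476,284). The frame is at (298,258), turned about 5–8°, and the wrench touches close to the frame's near side at (290,297). The networks agree with this. Next I'll turn the tool, go above the frame and look with the wrist camera.

```bash
python3 -m handwheel '[{"gripper":100,"travel":[0,0,0],"twist":0.12},{"gripper":100,"travel":[0,0,0],"twist":0.12},{"gripper":100,"travel":[0,0,0],"twist":0.12},{"gripper":100,"travel":[0,0,0],"twist":0.12},{"gripper":100,"travel":[0,0,0],"twist":0.12}]'
python3 -m handwheel '[{"gripper":100,"travel":[0,0,0],"twist":0.12},{"gripper":100,"travel":[0,0,0],"twist":0.12},{"gripper":100,"travel":[0,0,0],"twist":0.12},{"gripper":100,"travel":[0,0,0],"twist":0.12},{"gripper":100,"travel":[0,0,0],"twist":0.12}]'
python3 -m handwheel '[{"gripper":100,"travel":[0,0,0],"twist":0.12},{"gripper":100,"travel":[0,0,0],"twist":0.12},{"gripper":100,"travel":[0,0,0],"twist":0},{"gripper":100,"travel":[0,0,0],"twist":0}]'
python3 - <<'E'
from h import *
s=env.state();f=env.grab_frame("wrist")
p=s["ee_pos"];Rt=R.from_euler("xyz",s["ee_rot"],degrees=True).as_matrix()
E=np.array(f["extrinsics"]);print(s["time_s"],p,s["ee_rot"]);print("cam in tool",np.round(Rt.T@(E[:3,3]-p),1),np.round(Rt.T@E[:3,:3],3).tolist(),f["intrinsics"])
print("disp to frame 525,60 in tool",Rt.T@(np.array([525,60,404])-p))
E
```

```text
time_s: 1.52
ee_pos: [128.7, 560.4, 404.8]
ee_rot: [180.0, -0.0, 132.3]
force: [0.2, 0.3, -0.2]
gripper_width: 91.2
time_s: 1.93
ee_pos: [128.7, 560.4, 404.8]
ee_rot: [180.0, -0.0, 98.0]
force: [0.6, -0.1, -0.8]
gripper_width: 91.0
time_s: 2.27
ee_pos: [128.7, 560.4, 404.8]
ee_rot: [-180.0, -0.0, 84.7]
force: [-0.0, 0.4, -0.4]
gripper_width: 90.9
2.2667 [128.71272162 560.38500449 404.76913924] [-1.79997510e+02 -2.47114445e-03  8.47339226e+01]
cam in tool [74.1  0.2 20.5] [[0.001, -0.965, -0.262], [1.0, 0.001, -0.0], [0.0, -0.262, 0.965]] [[396.51292461   0.         315.85707251]
 [  0.         396.51292461 242.80235971]
 [  0.           0.           1.        ]]
disp to frame 525,60 in tool [-461.90135964  440.54052283    0.73007167]
```

```bash
for i in 1; do python3 -m handwheel '[{"gripper":100,"travel":[-0.028,0.029,0],"twist":0},{"gripper":100,"travel":[-0.028,0.029,0],"twist":0},{"gripper":100,"travel":[-0.028,0.029,0],"twist":0},{"gripper":100,"travel":[-0.028,0.029,0],"twist":0},{"gripper":100,"travel":[-0.028,0.029,0],"twist":0}]' 
python3 -m handwheel '[{"gripper":100,"travel":[-0.028,0.029,0],"twist":0},{"gripper":100,"travel":[-0.028,0.029,0],"twist":0},{"gripper":100,"travel":[-0.028,0.029,0],"twist":0},{"gripper":100,"travel":[-0.028,0.029,0.01],"twist":0},{"gripper":100,"travel":[-0.028,0.029,0.01],"twist":0}]'
python3 -m handwheel '[{"gripper":100,"travel":[-0.028,0.029,0.01],"twist":0},{"gripper":100,"travel":[-0.028,0.029,0.01],"twist":0},{"gripper":100,"travel":[-0.028,0.029,0.01],"twist":0},{"gripper":100,"travel":[-0.028,0.029,0],"twist":0},{"gripper":100,"travel":[-0.028,0.029,0],"twist":0}]'
python3 -m handwheel '[{"gripper":100,"travel":[0,0,0],"twist":0},{"gripper":100,"travel":[0,0,0],"twist":0}]'; done
python3 - <<'E'
from h import *
f=env.grab_frame("wrist");save(f,"w1.png")
for n,z in [("frame",0),("bore_line",70.2),("far_line",70.2)]:
    for q in env.pinpoint("wrist",n)[:2]: print(n,round(q["confidence"],2),np.round(q["uv"],1),np.round(atz(f,q["uv"],z),1))
np.save("w1_E.npy",f["extrinsics"])
E
```

```text
time_s: 2.73
ee_pos: [260.5, 405.8, 404.9]
ee_rot: [180.0, -0.0, 84.7]
force: [0.9, 0.3, 0.2]
gripper_width: 91.2
time_s: 3.15
ee_pos: [391.8, 252.5, 385.3]
ee_rot: [179.9, -0.1, 84.7]
force: [1.1, 1.2, -0.1]
gripper_width: 91.4
time_s: 3.57
ee_pos: [522.7, 99.1, 354.2]
ee_rot: [-179.9, 0.0, 84.7]
force: [0.8, 0.9, 0.4]
gripper_width: 91.3
time_s: 3.73
ee_pos: [522.9, 99.5, 354.4]
ee_rot: [-180.0, -0.0, 84.4]
force: [0.3, 0.7, -0.1]
gripper_width: 91.4
far_line 0.77 [337.7 171. ] [542.2 149.2  70.2]
```

View pics/w1.png

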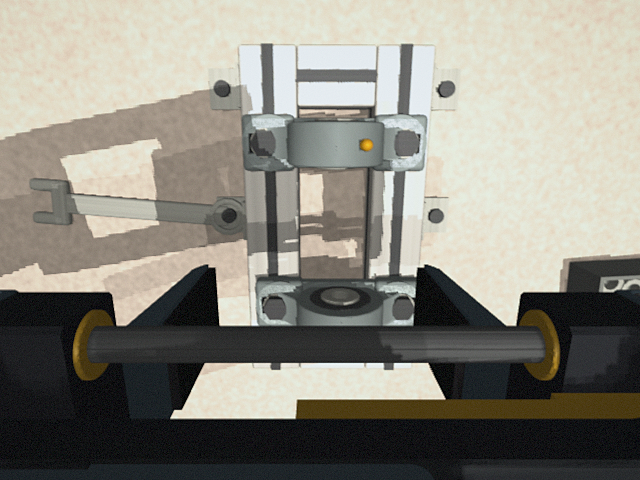

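The wrist view shows the far block with its ears at columns 244–425, between the profile edges at 243–429. The near block is partly hidden behind the gripper, so I'll step back along the frame to see the near ring.

```bash
python3 -m handwheel '[{"gripper":100,"travel":[-0.035,0,0],"twist":0},{"gripper":100,"travel":[-0.035,0,0],"twist":0},{"gripper":100,"travel":[-0.03,0,0],"twist":0},{"gripper":100,"travel":[0,0,0],"twist":0},{"gripper":100,"travel":[0,0,0],"twist":0}]' 
python3 - <<'E'
from h import *
f=env.grab_frame("wrist");save(f,"w2.png");np.save("w2_E.npy",f["extrinsics"]);print(env.state()["ee_pos"],env.state()["ee_rot"])
for n,z in [("frame",0),("bore_line",70.2),("far_line",70.2)]:
    for q in env.pinpoint("wrist",n)[:2]: print(n,round(q["confidence"],2),np.round(q["uv"],1),np.round(atz(f,q["uv"],z),1))
E
python3 -m handwheel '[{"gripper":100,"travel":[-0.035,0,0],"twist":0},{"gripper":100,"travel":[-0.035,0,0],"twist":0},{"gripper":100,"travel":[-0.03,0,0],"twist":0},{"gripper":100,"travel":[0,0,0],"twist":0},{"gripper":100,"travel":[0,0,0],"twist":0}]' 
python3 - <<'E'
from h import *
f=env.grab_frame("wrist");save(f,"w3.png");np.save("w3_E.npy",f["extrinsics"]);print(env.state()["ee_pos"],env.state()["ee_rot"])
for n,z in [("frame",0),("bore_line",70.2),("far_line",70.2)]:
    for q in env.pinpoint("wrist",n)[:2]: print(n,round(q["confidence"],2),np.round(q["uv"],1),np.round(atz(f,q["uv"],z),1))
E
python3 - <<'E'
import cv2,numpy as np
a=cv2.imread("pics/w2.png")[:330,180:500];b=cv2.imread("pics/w3.png")[:330,180:500]
cv2.imwrite("pics/w23.png",cv2.resize(np.hstack([a,b]),None,fx=1.25,fy=1.25))
E
```

```text
time_s: 4.35
ee_pos: [511.8, 1.6, 355.1]
ee_rot: [180.0, -0.0, 84.5]
force: [-0.4, 0.5, -1.0]
gripper_width: 91.6
[512.02023457   2.2855523  355.04013183] [ 1.79976889e+02 -4.40878052e-02  8.45926555e+01]
time_s: 4.97
ee_pos: [503.1, -98.2, 354.7]
ee_rot: [-180.0, -0.0, 84.5]
force: [-0.3, -0.3, -0.7]
gripper_width: 91.0
[503.09851241 -97.42870061 354.63903119] [-1.79988365e+02 -4.40762090e-02  8.45613010e+01]
bore_line 0.87 [338.4  36. ] [529.3  31.9  70.2]
```

View pics/w23.png

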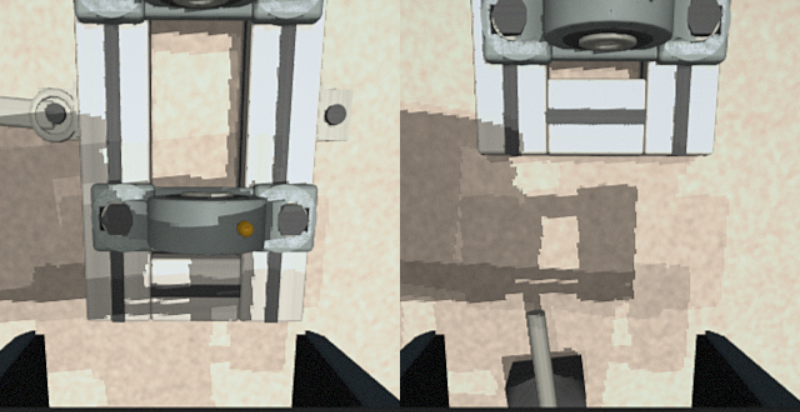

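```bash
python3 - <<'E'
import cv2,numpy as np
a=cv2.imread("pics/w1.png")[35:185,230:440];b=cv2.imread("pics/w3.png")[0:150,230:440];c=cv2.imread("pics/w2.png")[130:280,230:440];d=cv2.imread("pics/w2.png")[0:150,230:440]
cv2.imwrite("pics/z.png",cv2.resize(np.vstack([np.hstack([a,b]),np.hstack([c,d])]),None,fx=1.9,fy=1.9,interpolation=cv2.INTER_CUBIC))
E
```

```text
(no output)
```

View pics/z.png

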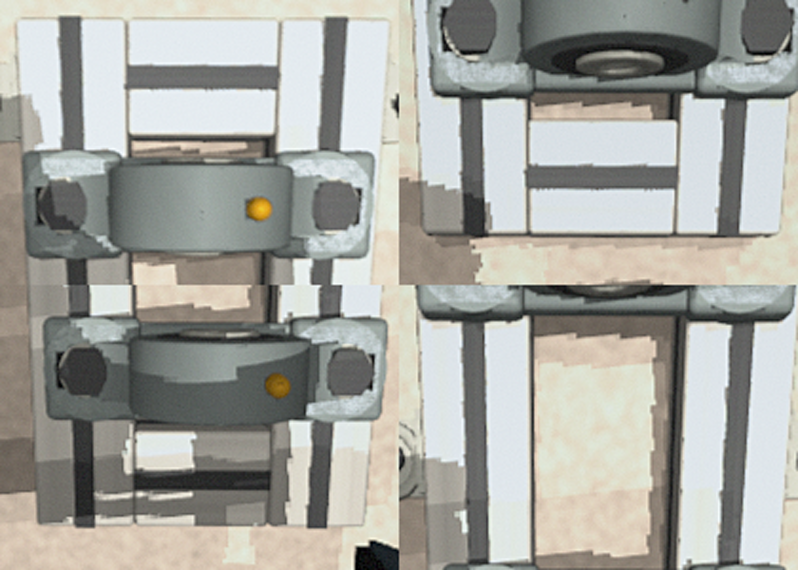

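```bash
python3 - <<'E'
from h import *
K=env.grab_frame("wrist")["intrinsics"]
F={i:{"intrinsics":K,"extrinsics":np.load(f"w{i}_E.npy")} for i in (1,2,3)}
o={1:(230,35,0,0),2:(230,130,0,285),3:(230,0,399,0)}
def P(i,x,y,z): a=o[i]; return atz(F[i],(a[0]+(x-a[2])/1.9,a[1]+(y-a[3])/1.9),z)
far=[P(1,17,18,40),P(1,390,18,40)];near=[P(3,422,234,40),P(3,779,234,40)];n2=[P(2,37,526,40),P(2,364,526,40)]
print("far",np.round(far,1),"near",np.round(near,1),np.round(n2,1))
fm=np.mean(far,0);nm=np.mean(near,0);nm=(nm+np.mean(n2,0))/2
d=(fm-nm)[:2];L=np.linalg.norm(d);print("len",L,"widths",np.linalg.norm(far[0]-far[1]),np.linalg.norm(near[0]-near[1]),"yaw",np.degrees(np.arctan2(d[1],d[0])))
u=d/L;x=np.array([u[1],-u[0]]);c=((fm+nm)/2)[:2];print("centre",c)
def fr(p): q=p[:2]-c; return np.round([q@x,q@u],1)
for n,i,px,py,z in [("slots w1 up",1,202.5,130,40),("slots w1 lo",1,199.5,270,40),("slots w2",2,201,445,40),("slots w2up",2,201,300,40),("slots w3",3,603,200,40),
 ("far housing",1,200,208,80),("far hous70",1,200,208,70.2),("near housing w2",2,219.5,378,80),("near hous70",2,219.5,378,70.2),("near housing w3",3,620.5,30,70.2),("ring w3",3,618,63,70.2),("far ears",1,199,205,52),("near ears",2,213.5,372,52)]:
    print(n,fr(P(i,px,py,z)))
for y in(-75.5,44.5): print(y,c+u*y)
E
```

```text
far [[484.  237.1  40. ]
 [616.2 224.3  40. ]] near [[458.9 -11.2  40. ]
 [591.8 -23.9  40. ]] [[459.  -10.6  40. ]
 [592.2 -23.3  40. ]]
len 249.2051020176587 widths 132.76841925167466 133.5300822680573 yaw 84.33522431112864
centre [537.77570623 106.73463419]
slots w1 up [ 0.3 86.9]
slots w1 lo [-0.1 35.7]
slots w2 [ -0.3 -90.6]
slots w2up [ -1.2 -34.9]
slots w3 [   0.6 -112.9]
far housing [-2.1 59.8]
far hous70 [-1.6 59.6]
near housing w2 [  3.5 -59.9]
near hous70 [  4.2 -61. ]
near housing w3 [  3.7 -64.3]
ring w3 [  3.1 -73.7]
far ears [-1.2 60.3]
near ears [  3.3 -60.7]
-75.5 [530.32325294  31.60334284]
44.5 [542.1682118  151.01731585]
```

The scale checks out: frame length 249 against 250 mm, width 133 against 135 mm, ring y as expected. The near bore stands about +3.5 mm off in x and the far bore about −1.7 mm. Next I'll go over the shaft.

```bash
python3 -m handwheel '[{"gripper":100,"travel":[-0.038,0,0],"twist":0},{"gripper":100,"travel":[-0.038,0,0],"twist":0},{"gripper":100,"travel":[-0.038,0,0],"twist":0},{"gripper":100,"travel":[-0.038,0,0],"twist":0},{"gripper":100,"travel":[-0.038,0,0],"twist":0}]' 
python3 -m handwheel '[{"gripper":100,"travel":[-0.033,0.003,0],"twist":-0.08},{"gripper":100,"travel":[0,0,0],"twist":0},{"gripper":100,"travel":[0,0,0],"twist":0}]' 
python3 - <<'E'
from h import *
f=env.grab_frame("wrist");save(f,"w4.png");np.save("w4_E.npy",f["extrinsics"]);print(env.state()["ee_pos"],env.state()["ee_rot"])
for n,z in [("shaft",36.5),("shaft_collar",36.5),("shaft_tip",36.5),("vblocks",0)]:
    for q in env.pinpoint("wrist",n)[:2]: print(n,round(q["confidence"],2),np.round(q["uv"],1),np.round(atz(f,q["uv"],z),1))
r=env.trace("wrist","shaft")
if r:
    m=r[0]["pixels"];print(r[0]["confidence"],m.sum())
    for row in range(5,330,20):
        c=np.where(m[row])[0]
        if len(c): print(row,c.min(),c.max(),np.round(atz(f,(c.mean(),row),36.5)[:2],1))
E
```

```text
time_s: 5.63
ee_pos: [485.0, -287.9, 354.8]
ee_rot: [180.0, -0.0, 84.7]
force: [0.1, 0.6, 0.4]
gripper_width: 91.2
time_s: 5.88
ee_pos: [485.0, -321.0, 354.3]
ee_rot: [-180.0, -0.0, 89.0]
force: [-0.3, 0.6, 0.1]
gripper_width: 91.4
[ 484.97153482 -319.81669772  354.33756128] [-1.79966626e+02 -7.64375895e-02  8.90941279e+01]
shaft 0.75 [315.4 149.4] [ 485.8 -256.8   36.5]
shaft_collar 0.66 [308.7 185.4] [ 480.3 -282.9   36.5]
0.63 5504
5 297 314 [ 480.7 -162.7]
25 298 316 [ 481.5 -174.8]
45 299 315 [ 481.2 -187.1]
65 300 316 [ 481.6 -199.8]
85 300 317 [ 481.7 -212.8]
105 301 317 [ 481.7 -226. ]
125 302 318 [ 482.2 -239.7]
145 303 317 [ 481.9 -253.6]
165 304 319 [ 482.7 -268. ]
185 302 325 [ 483.9 -282.7]
205 306 320 [ 483.3 -297.8]
225 306 321 [ 483.3 -313.3]
245 307 322 [ 483.8 -329.3]
265 308 322 [ 483.9 -345.6]
285 309 323 [ 484.5 -362.5]
305 310 323 [ 484.6 -379.8]
325 312 323 [ 485.1 -397.6]
```

View pics/w4.png

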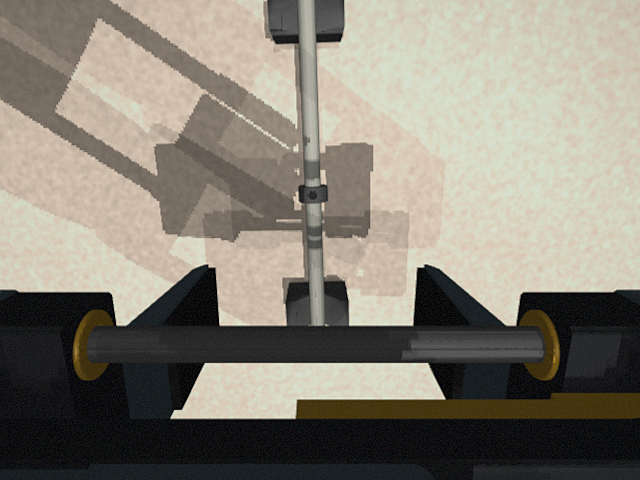

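The shaft runs up column 297–323 with the collar at rows 184–203 and the rear V-block from row 282. Its yaw is 91.1° and I'll grasp at (483.6, −327). Descending now.

```bash
python3 -m handwheel '[{"gripper":100,"travel":[-0.007,-0.0013,0.02],"twist":-0.034},{"gripper":100,"travel":[0,0,0.03],"twist":0},{"gripper":100,"travel":[0,0,0.03],"twist":0},{"gripper":100,"travel":[0,0,0.03],"twist":0},{"gripper":100,"travel":[0,0,0.02],"twist":0}]' 
python3 -m handwheel '[{"gripper":100,"travel":[0,0,0.0158],"twist":0},{"gripper":100,"travel":[0,0,0],"twist":0},{"gripper":100,"travel":[0,0,0],"twist":0},{"gripper":100,"travel":[0,0,0],"twist":0}]' 
python3 -m handwheel '[{"gripper":40,"travel":[0,0,0],"twist":0},{"gripper":20,"travel":[0,0,0],"twist":0},{"gripper":20,"travel":[0,0,0],"twist":0},{"gripper":20,"travel":[0,0,0],"twist":0},{"gripper":20,"travel":[0,0,0],"twist":0}]' 10
```

```text
time_s: 6.6
ee_pos: [482.9, -325.9, 222.4]
ee_rot: [-179.9, -0.1, 91.2]
force: [-0.4, 0.5, -0.2]
gripper_width: 90.8
time_s: 6.93
ee_pos: [484.0, -327.2, 210.1]
ee_rot: [179.9, 0.1, 91.1]
force: [-0.7, 0.5, -0.4]
gripper_width: 91.2
time_s: 7.35
ee_pos: [483.4, -327.4, 209.3]
ee_rot: [180.0, 0.0, 91.1]
force: [0.5, 0.2, -0.8]
gripper_width: 60.8
```

```bash
python3 -m handwheel '[{"gripper":15,"travel":[0,0,0],"twist":0},{"gripper":15,"travel":[0,0,0],"twist":0},{"gripper":15,"travel":[0,0,0],"twist":0},{"gripper":0,"travel":[0,0,0],"twist":0},{"gripper":0,"travel":[0,0,0],"twist":0}]' 10
python3 -m handwheel '[{"gripper":0,"travel":[0,0,0],"twist":0},{"gripper":0,"travel":[0,0,0],"twist":0},{"gripper":0,"travel":[0,0,0],"twist":0}]' 10
python3 -m handwheel '[{"gripper":0,"travel":[0,0,0],"twist":0},{"gripper":0,"travel":[0,0,0],"twist":0},{"gripper":0,"travel":[0,0,0],"twist":0}]' 60
python3 - <<'E'
from h import *
P=[];Fo=[]
for i in range(4):
    env.grab_frame("wrist");s=env.state();P.append(np.r_[s["ee_pos"],s["ee_rot"][2],s["gripper_width"]]);Fo.append(np.r_[s["force"],s["torque"]])
print(np.round(P,2));print(np.round(Fo,2))
E
```

```text
time_s: 7.77
ee_pos: [483.4, -327.3, 208.9]
ee_rot: [-180.0, -0.0, 91.1]
force: [0.1, -0.0, -0.2]
gripper_width: 27.6
time_s: 8.02
ee_pos: [483.6, -327.3, 208.9]
ee_rot: [180.0, 0.0, 91.1]
force: [2.0, -0.2, -2.0]
gripper_width: 11.9
time_s: 8.27
ee_pos: [483.6, -327.3, 208.9]
ee_rot: [180.0, 0.0, 91.1]
force: [2.4, 0.7, -1.2]
gripper_width: 10.8
[[ 483.65 -327.33  208.92   91.07   10.8 ]
 [ 483.63 -327.32  208.9    91.08   10.85]
 [ 483.65 -327.34  208.94   91.08   10.96]
 [ 483.64 -327.32  208.93   91.08   11.05]]
[[ 2.48 -0.06 -1.17 -0.09 -0.3  -0.03]
 [ 2.46  0.19 -1.41 -0.06 -0.37 -0.08]
 [ 2.81  1.5  -1.62 -0.02 -0.38 -0.03]
 [ 2.36  0.04 -0.87 -0.04 -0.47 -0.04]]
```

The grip is firm and centred, with the shaft held at z 208.92 TCP. Lift, turn to the frame's yaw, approach, then check the tilt.

```bash
python3 -m handwheel '[{"gripper":0,"travel":[0,0,-0.005],"twist":0},{"gripper":0,"travel":[0,0,-0.01],"twist":0},{"gripper":0,"travel":[0,0,-0.015],"twist":0},{"gripper":0,"travel":[0,0,-0.02],"twist":0},{"gripper":0,"travel":[0,0,-0.01],"twist":0}]' 60
python3 -m handwheel '[{"gripper":0,"travel":[0,0,0],"twist":0.0588},{"gripper":0,"travel":[0,0,0],"twist":0.0588},{"gripper":0,"travel":[0.02,0.0025,0],"twist":0},{"gripper":0,"travel":[0.02,0.0025,0],"twist":0},{"gripper":0,"travel":[0.02,0.0025,0],"twist":0}]'
python3 -m handwheel '[{"gripper":0,"travel":[0.02,0.0025,0],"twist":0},{"gripper":0,"travel":[0.02,0.0025,0],"twist":0},{"gripper":0,"travel":[0,0,0],"twist":0},{"gripper":0,"travel":[0,0,0],"twist":0},{"gripper":0,"travel":[0,0,0],"twist":0}]'
python3 - <<'E'
from h import *
for c in ("scene","wrist","top"):
    f=env.grab_frame(c);save(f,c+"5.png");np.save(c+"5_E.npy",f["extrinsics"]);np.save(c+"_K.npy",f["intrinsics"])
    r=env.trace(c,"shaft")
    if r: print(c,r[0]["confidence"],r[0]["pixels"].sum());np.save(c+"5_m.npy",r[0]["pixels"])
    for n in ("shaft_tip","shaft_collar"):
        for q in env.pinpoint(c,n)[:1]: print(c,n,round(q["confidence"],2),np.round(q["uv"],1))
s=env.state();print({k:np.round(s[k],2) for k in ("time_s","ee_pos","ee_rot","force","torque","gripper_width")})
E
```

```text
time_s: 8.88
ee_pos: [483.4, -327.6, 271.3]
ee_rot: [179.9, 0.1, 91.1]
force: [0.1, -0.2, -3.1]
gripper_width: 10.7
time_s: 9.3
ee_pos: [496.3, -267.9, 269.1]
ee_rot: [-179.9, 0.0, 84.3]
force: [0.2, -0.4, -3.2]
gripper_width: 10.5
time_s: 9.72
ee_pos: [505.5, -229.3, 269.1]
ee_rot: [-180.0, 0.0, 84.4]
force: [0.0, 0.0, -3.5]
gripper_width: 10.5
scene 0.92 426
scene shaft_tip 0.73 [306.8 207.2]
scene shaft_collar 0.93 [248.5 173. ]
wrist 0.8 12040
wrist shaft_collar 0.8 [315.6 214.4]
top 0.9 529
top shaft_tip 0.77 [349.9 259. ]
top shaft_collar 0.81 [433.3 271.6]
{'time_s': np.float64(10.32), 'ee_pos': array([ 505.65, -229.11,  268.89]), 'ee_rot': array([-1.800e+02, -1.000e-02,  8.434e+01]), 'force': array([-0.42, -0.05, -2.91]), 'torque': array([-0.29,  0.04, -0.  ]), 'gripper_width': np.float64(10.77)}
```

```bash
python3 - <<'E'
from h import *
from scipy.optimize import least_squares
E=np.load("scene5_E.npy");K=np.load("scene_K.npy");f={"intrinsics":K,"extrinsics":E}
m=np.load("scene5_m.npy").astype(np.uint8)
def centres(img,a,b,n=60):
    # subpixel centre of the bright/dark-symmetric shaft: grey gradient edges along the perpendicular
    g=cv2.cvtColor(cv2.imread(img),cv2.COLOR_BGR2GRAY).astype(np.float32)
    a,b=np.array(a),np.array(b);d=(b-a)/np.linalg.norm(b-a);nrm=np.array([-d[1],d[0]])
    t=np.arange(-6,6.01,.25);S=[]
    for w in np.linspace(0,1,n):
        p=a+(b-a)*w+t[:,None]*nrm
        S.append(cv2.remap(g,p[:,0].astype(np.float32)[None],p[:,1].astype(np.float32)[None],cv2.INTER_CUBIC)[0])
    return np.array(S),t
ys=np.array([505.65,-229.11]);
def ends(org,yaw,z,pitch=0):
    u=np.array([np.cos(np.radians(yaw)),np.sin(np.radians(yaw))])
    P=lambda s:np.r_[org+u*s,z+s*np.tan(pitch)]
    return P
# before: grasp (483.64,-327.33), after: current TCP ; s measured from TCP
out=[]
for img,org,yaw,z in (("pics/scene0.png",np.array([483.64,-327.33]),91.07,36.5),("pics/scene5.png",ys,84.34,96.5)):
    P=ends(org,yaw,z);a,b=proj(f,P(-76)),proj(f,P(219));print(img,np.round([a,b],1))
    S,t=centres(img,a,b);out.append(np.clip(S,0,255).astype(np.uint8))
mm=np.argwhere(m)[:,::-1];v=cv2.fitLine(mm.astype(np.float32),cv2.DIST_HUBER,0,.01,.01).ravel();print("mask line",v,"slope deg",np.degrees(np.arctan2(v[1],v[0])),mm.min(0),mm.max(0))
cv2.imwrite("pics/strip.png",cv2.resize(np.hstack([out[0].T,np.zeros((out[0].shape[1],4),np.uint8),out[1].T]),None,fx=6,fy=6,interpolation=cv2.INTER_NEAREST))
E
```

```text
pics/scene0.png [[202.  161.4]
 [287.8 201.7]]
pics/scene5.png [[221.  156.1]
 [307.2 207. ]]
mask line [  0.8575892   0.5143353 273.61142   186.5667   ] slope deg 30.953033 [225 157] [309 209]
```

View pics/strip.png

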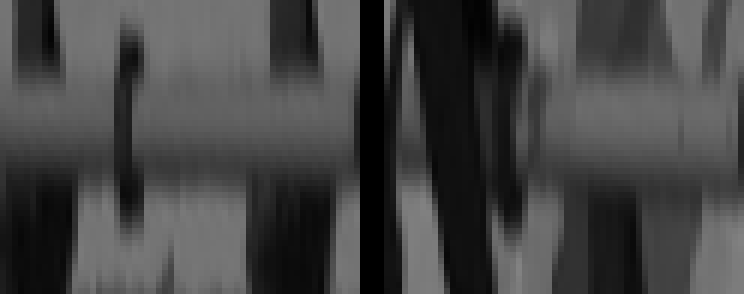

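```bash
python3 - <<'E'
from h import *
f={"intrinsics":np.load("scene_K.npy"),"extrinsics":np.load("scene5_E.npy")}
t=np.arange(-6,6.01,.1)
def strips(img,org,yaw,z,S):
    g=cv2.cvtColor(cv2.imread(img),cv2.COLOR_BGR2GRAY).astype(np.float32)
    u=np.array([np.cos(np.radians(yaw)),np.sin(np.radians(yaw))]);o=[]
    a,b=[proj(f,np.r_[org+u*s,z]) for s in(0,200)];d=(b-a)/np.linalg.norm(b-a);n=np.array([-d[1],d[0]])
    for s in S:
        p=proj(f,np.r_[org+u*s,z])+t[:,None]*n
        o.append(cv2.remap(g,p[:,0].astype(np.float32)[None],p[:,1].astype(np.float32)[None],cv2.INTER_LINEAR)[0])
    up=proj(f,np.r_[org+u*100,z+1])-proj(f,np.r_[org+u*100,z]);return np.array(o),up@n
def edge(p):  # steepest upper/lower: min of smoothed profile (shaded underside of shaft)
    w=(t>-0.5)&(t<4);i=np.where(w)[0];k=i[np.argmin(p[i])];return t[k]
S=np.arange(60,216,6)
A,ka=strips("pics/scene0.png",np.array([483.64,-327.33]),91.07,36.5,S);B,kb=strips("pics/scene5.png",np.array([505.65,-229.11]),84.34,96.5,S)
A=cv2.GaussianBlur(A,(1,1),0);
T=np.median(A[10:17],0) # template in clear part
w=(t>-2.2)&(t<2.2);tw=t[w]
def shift(p):
    best=[]
    for sh in np.arange(-2,2.01,.05):
        q=np.interp(tw+sh,t,p);c=np.corrcoef(q,T[w])[0,1];best.append((c,sh))
    return max(best)
for s,a,b in zip(S,A,B): print(s,np.round(shift(a),2),np.round(shift(b),2))
print("px per mm up",ka,kb)
E
```

```text
60 [ 0.99 -0.9 ] [ 0.74 -2.  ]
66 [ 0.98 -0.95] [ 0.61 -0.35]
72 [ 0.98 -0.85] [ 0.97 -0.6 ]
78 [ 0.96 -0.75] [ 0.98 -0.45]
84 [ 0.97 -0.9 ] [1.   0.05]
90 [ 0.98 -0.9 ] [1.  0.2]
96 [ 0.98 -0.8 ] [1.   0.25]
102 [ 0.97 -1.05] [1.   0.35]
108 [ 0.97 -1.  ] [1.   0.55]
114 [ 0.97 -0.95] [1.  0.6]
120 [ 0.97 -0.85] [1.   0.65]
126 [ 0.98 -0.8 ] [1.   0.75]
132 [ 0.98 -0.65] [1.   0.85]
138 [1.  0.1] [1.   0.95]
144 [1.   0.15] [1.   0.35]
150 [1. 0.] [0.99 0.2 ]
156 [1.   0.35] [1.  0.2]
162 [1.   0.45] [1.  0.2]
168 [1.  0.4] [1.   0.25]
174 [1.  0.4] [0.99 0.25]
180 [1.   0.65] [1.   0.25]
186 [1.  0.7] [1.   0.35]
192 [1.   0.65] [ 0.97 -0.15]
198 [1.  0.6] [ 0.98 -0.1 ]
204 [ 1.   -0.35] [ 0.99 -0.05]
210 [ 0.98 -0.85] [ 0.99 -0.25]
px per mm up -0.2829863618702847 -0.29907809909477306
```

The image-based tilt reading is too noisy (0.3 px/mm) to decide sag, though nothing gross shows. I'll go to pre-insert and proceed by feel.

```bash
python3 -m handwheel '[{"gripper":0,"travel":[0,0.0022,0.01],"twist":0},{"gripper":0,"travel":[0,0,0.01],"twist":0},{"gripper":0,"travel":[0.01,0,0.0063],"twist":0},{"gripper":0,"travel":[0.01,0,0],"twist":0},{"gripper":0,"travel":[0.008,0,0],"twist":0}]' 60
python3 -m handwheel '[{"gripper":0,"travel":[0.003,0,0],"twist":0},{"gripper":0,"travel":[0.003,0,0],"twist":0},{"gripper":0,"travel":[0.003,0,0],"twist":0},{"gripper":0,"travel":[0,0,0],"twist":0},{"gripper":0,"travel":[0,0,0],"twist":0}]'
cat > st.py <<'E'
from h import *
def st(p=True):
    s=env.state();c=np.array([537.776,106.735]);a=np.radians(84.335);u=np.array([np.cos(a),np.sin(a)]);x=np.array([u[1],-u[0]])
    q=s["ee_pos"][:2]-c;F=s["force"]
    print("t %.2f frame x %.2f y %.2f z %.2f yaw %.2f | F x %.1f y %.1f z %.1f T"%(s["time_s"],q@x,q@u,s["ee_pos"][2],s["ee_rot"][2],F[:2]@x,F[:2]@u,F[2]),np.round(s["torque"],2))
if __name__=="__main__": st()
E
python3 st.py; python3 - <<'E'
from h import *
from st import st
f=env.grab_frame("top");save(f,"top6.png");g=env.grab_frame("scene");save(g,"scene6.png")
a=f["frame"][190:340,230:480];b=g["frame"][140:290,220:470]
cv2.imwrite("pics/c6.png",cv2.cvtColor(cv2.resize(np.vstack([a,b]),None,fx=2,fy=2,interpolation=cv2.INTER_CUBIC),cv2.COLOR_RGB2BGR));st()
E
```

```text
time_s: 10.73
ee_pos: [510.3, -200.0, 241.6]
ee_rot: [-179.9, -0.1, 84.4]
force: [-0.5, 0.0, -2.0]
gripper_width: 10.9
time_s: 11.15
ee_pos: [511.6, -192.4, 242.9]
ee_rot: [180.0, 0.0, 84.4]
force: [-0.1, -0.2, -3.2]
gripper_width: 10.7
t 11.15 frame x 3.47 y -300.25 z 242.93 yaw 84.37 | F x -0.1 y -0.2 z -3.2 T [-0.23  0.05  0.01]
t 11.25 frame x 3.43 y -300.50 z 242.80 yaw 84.34 | F x -0.0 y -0.8 z -4.2 T [-0.27  0.07  0.01]
```

View pics/c6.png

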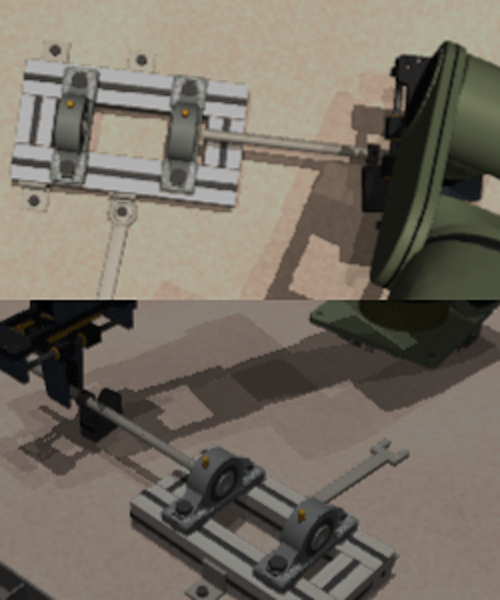

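The shaft stands just in front of the near ring and on line with it, with the tip at top-crop (205,132). Feeling forward in small steps.

```bash
for k in 1; do python3 -m handwheel '[{"gripper":0,"travel":[0.002,0,0],"twist":0},{"gripper":0,"travel":[0,0,0],"twist":0}]' >/dev/null; python3 st.py
python3 -m handwheel '[{"gripper":0,"travel":[0.002,0,0],"twist":0},{"gripper":0,"travel":[0,0,0],"twist":0}]' >/dev/null; python3 st.py; done
```

```text
t 11.42 frame x 3.35 y -298.29 z 242.65 yaw 84.33 | F x 0.4 y -1.1 z -3.3 T [-0.32  0.1  -0.03]
t 11.58 frame x 3.34 y -296.12 z 242.60 yaw 84.34 | F x 0.4 y -0.0 z -3.2 T [-0.3   0.05 -0.03]
```

```bash
python3 -m handwheel '[{"gripper":0,"travel":[0.0015,0,0],"twist":0},{"gripper":0,"travel":[0,0,0],"twist":0}]' >/dev/null; python3 st.py
```

```text
t 11.75 frame x 3.36 y -294.59 z 242.60 yaw 84.35 | F x -1.1 y 0.6 z -3.7 T [-0.31  0.13  0.06]
```

```bash
python3 -m handwheel '[{"gripper":0,"travel":[0.0015,0,0],"twist":0},{"gripper":0,"travel":[0,0,0],"twist":0}]' >/dev/null; python3 st.py
```

```text
t 11.92 frame x 3.58 y -293.80 z 242.85 yaw 84.41 | F x -0.2 y -4.3 z -3.6 T [-1.09  0.17  0.06]
```

First contact at the ring face (TCP y −294, −4 N), which fits a tip about 218.5 mm ahead. I'll back off 3 mm and try small offsets, stopping the chain as soon as the nose enters.

```bash
cat > chk.py <<'E'
# exit 1 if the nose seems to have entered (little axial force) or force is high
import sys
from st import *
st();s=env.state();u=np.array([np.cos(np.radians(84.335)),np.sin(np.radians(84.335))]);Fy=s["force"][:2]@u
sys.exit(1 if Fy>-3 or Fy<-15 else 0)
E
python3 -m handwheel '[{"gripper":0,"travel":[-0.003,0,0],"twist":0},{"gripper":0,"travel":[0,0,-0.0008],"twist":0},{"gripper":0,"travel":[0.002,0,0],"twist":0},{"gripper":0,"travel":[0.002,0,0],"twist":0},{"gripper":0,"travel":[0,0,0],"twist":0}]' >/dev/null && python3 chk.py &&
python3 -m handwheel '[{"gripper":0,"travel":[-0.004,0,0],"twist":0},{"gripper":0,"travel":[0,-0.0008,0],"twist":0},{"gripper":0,"travel":[0.002,0,0],"twist":0},{"gripper":0,"travel":[0.002,0,0],"twist":0},{"gripper":0,"travel":[0,0,0],"twist":0}]' >/dev/null && python3 chk.py &&
python3 -m handwheel '[{"gripper":0,"travel":[-0.004,0,0],"twist":0},{"gripper":0,"travel":[0,0.0016,0],"twist":0},{"gripper":0,"travel":[0.002,0,0],"twist":0},{"gripper":0,"travel":[0.002,0,0],"twist":0},{"gripper":0,"travel":[0,0,0],"twist":0}]' >/dev/null && python3 chk.py; true
```

```text
t 12.33 frame x 3.31 y -291.76 z 243.38 yaw 84.35 | F x 0.4 y 0.3 z -3.8 T [-0.33  0.05 -0.02]
```

It went in with the nose raised 0.8 mm, which confirms a slight sag. Advancing through the near ring with checks.

```bash
cat > go.py <<'E'
# exit 1 if any force (net of ~ -3.3 N weight) is beyond 5 N
import sys
from st import *
st();F=env.state()["force"]+np.array([0,0,3.3]);sys.exit(1 if np.linalg.norm(F)>5 else 0)
E
for k in 1; do
python3 -m handwheel '[{"gripper":0,"travel":[0.002,0,0],"twist":0},{"gripper":0,"travel":[0.002,0,0],"twist":0},{"gripper":0,"travel":[0,0,0],"twist":0}]' >/dev/null && python3 go.py &&
python3 -m handwheel '[{"gripper":0,"travel":[0.002,0,0],"twist":0},{"gripper":0,"travel":[0.002,0,0],"twist":0},{"gripper":0,"travel":[0,0,0],"twist":0}]' >/dev/null && python3 go.py &&
python3 -m handwheel '[{"gripper":0,"travel":[0.003,0,0],"twist":0},{"gripper":0,"travel":[0.003,0,0],"twist":0},{"gripper":0,"travel":[0,0,0],"twist":0}]' >/dev/null && python3 go.py &&
python3 -m handwheel '[{"gripper":0,"travel":[0.003,0,0],"twist":0},{"gripper":0,"travel":[0.003,0,0],"twist":0},{"gripper":0,"travel":[0,0,0],"twist":0}]' >/dev/null && python3 go.py; done; true
```

```text
t 12.58 frame x 3.35 y -287.83 z 243.41 yaw 84.37 | F x -0.6 y 0.1 z -3.3 T [-0.22  0.07 -0.02]
t 12.83 frame x 3.34 y -283.93 z 243.38 yaw 84.36 | F x 0.5 y 0.5 z -3.4 T [-0.21  0.06  0.01]
t 13.08 frame x 3.33 y -277.79 z 243.42 yaw 84.36 | F x -0.3 y -0.3 z -3.2 T [-0.21  0.03  0.03]
t 13.33 frame x 3.33 y -271.78 z 243.41 yaw 84.37 | F x 0.4 y 0.1 z -3.5 T [-0.27 -0.01  0.05]
```

```bash
for k in 1; do
python3 -m handwheel '[{"gripper":0,"travel":[0.004,0,0],"twist":0},{"gripper":0,"travel":[0.004,0,0],"twist":0},{"gripper":0,"travel":[0.004,0,0],"twist":0},{"gripper":0,"travel":[0,0,0],"twist":0}]' >/dev/null && python3 go.py &&
python3 -m handwheel '[{"gripper":0,"travel":[0.004,0,0],"twist":0},{"gripper":0,"travel":[0.004,0,0],"twist":0},{"gripper":0,"travel":[0.004,0,0],"twist":0},{"gripper":0,"travel":[0,0,0],"twist":0}]' >/dev/null && python3 go.py &&
python3 -m handwheel '[{"gripper":0,"travel":[0.005,0,0],"twist":0},{"gripper":0,"travel":[0.005,0,0],"twist":0},{"gripper":0,"travel":[0.005,0,0],"twist":0},{"gripper":0,"travel":[0,0,0],"twist":0}]' >/dev/null && python3 go.py &&
python3 -m handwheel '[{"gripper":0,"travel":[0.005,0,0],"twist":0},{"gripper":0,"travel":[0.005,0,0],"twist":0},{"gripper":0,"travel":[0.005,0,0],"twist":0},{"gripper":0,"travel":[0,0,0],"twist":0}]' >/dev/null && python3 go.py &&
python3 -m handwheel '[{"gripper":0,"travel":[0.005,0,0],"twist":0},{"gripper":0,"travel":[0.005,0,0],"twist":0},{"gripper":0,"travel":[0.005,0,0],"twist":0},{"gripper":0,"travel":[0,0,0],"twist":0}]' >/dev/null && python3 go.py; done; true
```

```text
t 13.67 frame x 3.30 y -259.52 z 243.40 yaw 84.38 | F x 0.2 y -0.2 z -2.9 T [-0.31  0.03 -0.04]
t 14.00 frame x 3.29 y -247.55 z 243.39 yaw 84.38 | F x -0.0 y 0.2 z -2.8 T [-0.28  0.04 -0.07]
t 14.33 frame x 3.29 y -232.38 z 243.36 yaw 84.39 | F x -0.6 y 0.7 z -2.4 T [-0.3   0.06  0.01]
t 14.67 frame x 3.32 y -217.38 z 243.41 yaw 84.39 | F x -0.7 y 0.2 z -3.8 T [-0.31  0.1  -0.01]
t 15.00 frame x 3.30 y -202.43 z 243.39 yaw 84.39 | F x -0.7 y -0.8 z -3.4 T [-0.32  0.13 -0.01]
```

Step 1 is met (tip about 91 mm past the entry face, no contact forces). Now I'll shift toward the far bore, dragging the near block gently, then approach.

```bash
for k in 1; do
python3 -m handwheel '[{"gripper":0,"travel":[0.004,-0.0015,0],"twist":0},{"gripper":0,"travel":[0.004,-0.0015,0],"twist":0},{"gripper":0,"travel":[0,0,0],"twist":0}]' >/dev/null && python3 go.py &&
python3 -m handwheel '[{"gripper":0,"travel":[0.004,-0.0015,0],"twist":0},{"gripper":0,"travel":[0.004,-0.001,0],"twist":0},{"gripper":0,"travel":[0,0,0],"twist":0}]' >/dev/null && python3 go.py &&
python3 -m handwheel '[{"gripper":0,"travel":[0.004,0,0],"twist":0},{"gripper":0,"travel":[0.003,0,0],"twist":0},{"gripper":0,"travel":[0,0,0],"twist":0}]' >/dev/null && python3 go.py; done; python3 - <<'E'
from h import *
from st import st
f=env.grab_frame("top");g=env.grab_frame("scene");w=env.grab_frame("wrist");save(w,"w7.png")
a=f["frame"][190:340,230:430];b=g["frame"][190:340,260:460]
cv2.imwrite("pics/c7.png",cv2.cvtColor(cv2.resize(np.vstack([a,b]),None,fx=2,fy=2,interpolation=cv2.INTER_CUBIC),cv2.COLOR_RGB2BGR));st()
r=env.trace("wrist","shaft")
if r:
    m=r[0]["pixels"]
    for row in range(3,200,20):
        c=np.where(m[row])[0]
        if len(c): print(row,c.min(),c.max(),c.mean())
E
```

```text
t 15.25 frame x 0.66 y -194.73 z 243.72 yaw 84.31 | F x 1.8 y 0.9 z -3.5 T [-0.14 -0.33 -0.3 ]
t 15.50 frame x -2.16 y -186.75 z 243.59 yaw 84.34 | F x 2.3 y 0.8 z -3.1 T [-0.15 -0.36 -0.31]
t 15.75 frame x -2.12 y -179.72 z 243.43 yaw 84.36 | F x 1.8 y 0.5 z -3.6 T [-0.26 -0.41 -0.25]
t 15.90 frame x -2.17 y -179.94 z 243.36 yaw 84.34 | F x 1.9 y 1.7 z -3.4 T [-0.1  -0.35 -0.23]
43 302 335 318.5
63 302 335 318.5
83 301 335 318.0
103 301 334 317.5
123 302 334 318.0
143 302 333 317.5
163 302 332 317.0
183 302 332 317.0
```

```bash
python3 - <<'E'
from h import *
E=env.grab_frame("wrist");s=env.state()
K=np.array(E["intrinsics"])
Rt=R.from_euler("xyz",[180,0,0],degrees=True).as_matrix()
def fit(img,rows):
    g=cv2.cvtColor(cv2.imread(img),cv2.COLOR_BGR2GRAY).astype(float);out=[]
    for r in rows:
        p=cv2.GaussianBlur(g[r:r+1,280:360],(5,1),0).ravel();d=np.gradient(p);out.append(d)
    return out
m5=np.load("wrist5_m.npy");r=env.trace("wrist","shaft");m7=r[0]["pixels"]
Ti=np.array(E["extrinsics"]);p=s["ee_pos"];Rw=R.from_euler("xyz",s["ee_rot"],degrees=True).as_matrix()
for n,m in (("5",m5),("7",m7)):
    P=[]
    for row in range(5,260):
        c=np.where(m[row])[0]
        if len(c)>10 and len(c)<45: 
            w=atz(E,(c.mean(),row),p[2]-172);q=Rw.T@(w-p);P.append((q[0],q[1]))
    P=np.array(P);k=np.polyfit(P[:,0],P[:,1],1);print(n,len(P),P[:,0].min(),P[:,0].max(),"slope",k[0],"y at0",k[1],"tip y at 218",np.polyval(k,218))
E
```

```text
5 220 26.274850930422204 116.94224893312986 slope 0.0013695027717163038 y at0 -0.07919063270038057 tip y at 218 0.21936097153377365
7 183 26.274850930422204 105.77674540071999 slope 0.010543154449117988 y at0 -0.07365773741834568 tip y at 218 2.2247499324893756
```

View pics/c7.png

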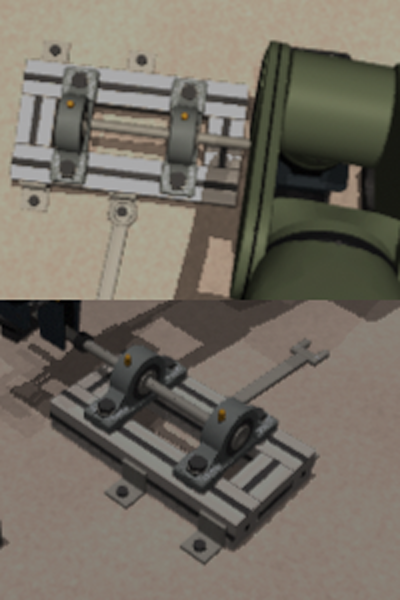

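The wrist trace shows the nose lagging 2.0 mm toward +x (0.009 rad). I'll straighten it with a small twist, which brings the nose to about −1.9, then feel for the far bore.

```bash
for k in 1; do
python3 -m handwheel '[{"gripper":0,"travel":[0,0,0],"twist":-0.009},{"gripper":0,"travel":[0.002,0,0],"twist":0},{"gripper":0,"travel":[0.002,0,0],"twist":0},{"gripper":0,"travel":[0,0,0],"twist":0}]' >/dev/null && python3 go.py &&
python3 -m handwheel '[{"gripper":0,"travel":[0.0015,0,0],"twist":0},{"gripper":0,"travel":[0,0,0],"twist":0}]' >/dev/null && python3 go.py && 
python3 -m handwheel '[{"gripper":0,"travel":[0.0015,0,0],"twist":0},{"gripper":0,"travel":[0,0,0],"twist":0}]' >/dev/null && python3 go.py && 
python3 -m handwheel '[{"gripper":0,"travel":[0.001,0,0],"twist":0},{"gripper":0,"travel":[0,0,0],"twist":0}]' >/dev/null && python3 go.py; done; python3 - <<'E'
from h import *
E=env.grab_frame("wrist");s=env.state();m=env.trace("wrist","shaft")[0]["pixels"];p=s["ee_pos"];Rw=R.from_euler("xyz",s["ee_rot"],degrees=True).as_matrix();P=[]
for row in range(5,230):
    c=np.where(m[row])[0]
    if 10<len(c)<45: P.append((Rw.T@(atz(E,(c.mean(),row),p[2]-172)-p))[:2])
P=np.array(P);k=np.polyfit(P[:,0],P[:,1],1);print("slope",k[0])
E
```

```text
t 16.38 frame x -2.20 y -176.25 z 243.43 yaw 84.89 | F x 1.8 y -0.9 z -2.8 T [-0.46 -0.31 -0.31]
t 16.55 frame x -2.20 y -174.72 z 243.43 yaw 84.87 | F x 1.8 y -1.3 z -2.8 T [-0.51 -0.35 -0.3 ]
t 16.72 frame x -2.25 y -173.12 z 243.42 yaw 84.86 | F x 1.8 y -0.5 z -3.6 T [-0.44 -0.35 -0.32]
t 16.88 frame x -2.23 y -172.15 z 243.43 yaw 84.86 | F x 1.7 y -0.8 z -4.0 T [-0.41 -0.36 -0.36]
slope 0.006169292600888185
```

No axial force about 1.8 mm past the face, so the nose is in the far bore. Advancing.

```bash
for k in 1; do
python3 -m handwheel '[{"gripper":0,"travel":[0.0015,0,0],"twist":0},{"gripper":0,"travel":[0.0015,0,0],"twist":0},{"gripper":0,"travel":[0,0,0],"twist":0}]' >/dev/null && python3 go.py &&
python3 -m handwheel '[{"gripper":0,"travel":[0.002,0,0],"twist":0},{"gripper":0,"travel":[0.002,0,0],"twist":0},{"gripper":0,"travel":[0,0,0],"twist":0}]' >/dev/null && python3 go.py && 
python3 -m handwheel '[{"gripper":0,"travel":[0.0025,0,0],"twist":0},{"gripper":0,"travel":[0.0025,0,0],"twist":0},{"gripper":0,"travel":[0,0,0],"twist":0}]' >/dev/null && python3 go.py && 
python3 -m handwheel '[{"gripper":0,"travel":[0.0025,0,0],"twist":0},{"gripper":0,"travel":[0.0025,0,0],"twist":0},{"gripper":0,"travel":[0,0,0],"twist":0}]' >/dev/null && python3 go.py; done
```

```text
t 17.23 frame x -2.23 y -169.04 z 243.45 yaw 84.87 | F x 1.6 y -1.4 z -2.5 T [-0.41 -0.32 -0.28]
t 17.48 frame x -2.25 y -164.94 z 243.46 yaw 84.87 | F x 2.3 y 0.1 z -2.6 T [-0.38 -0.47 -0.3 ]
t 17.73 frame x -2.26 y -159.85 z 243.46 yaw 84.87 | F x 3.1 y 0.6 z -2.5 T [-0.37 -0.41 -0.36]
t 17.98 frame x -2.33 y -154.88 z 243.45 yaw 84.87 | F x 2.2 y 0.0 z -2.9 T [-0.36 -0.45 -0.33]
```

```bash
for k in 1; do
python3 -m handwheel '[{"gripper":0,"travel":[0.003,0,0],"twist":0},{"gripper":0,"travel":[0.003,0,0],"twist":0},{"gripper":0,"travel":[0,0,0],"twist":0}]' >/dev/null && python3 go.py &&
python3 -m handwheel '[{"gripper":0,"travel":[0.003,0,0],"twist":0},{"gripper":0,"travel":[0.003,0,0],"twist":0},{"gripper":0,"travel":[0,0,0],"twist":0}]' >/dev/null && python3 go.py && 
python3 -m handwheel '[{"gripper":0,"travel":[0.003,0,0],"twist":0},{"gripper":0,"travel":[0.003,0,0],"twist":0},{"gripper":0,"travel":[0,0,0],"twist":0}]' >/dev/null && python3 go.py && 
python3 -m handwheel '[{"gripper":0,"travel":[0.003,0,0],"twist":0},{"gripper":0,"travel":[0.003,0,0],"twist":0},{"gripper":0,"travel":[0,0,0],"twist":0}]' >/dev/null && python3 go.py && 
python3 -m handwheel '[{"gripper":0,"travel":[0.003,0,0],"twist":0},{"gripper":0,"travel":[0.003,0,0],"twist":0},{"gripper":0,"travel":[0,0,0],"twist":0}]' >/dev/null && python3 go.py; done
```

```text
t 18.23 frame x -2.40 y -148.81 z 243.41 yaw 84.87 | F x 4.4 y 0.7 z -3.3 T [-0.34 -0.46 -0.36]
t 18.48 frame x -2.47 y -142.79 z 243.42 yaw 84.87 | F x 2.8 y -1.1 z -3.6 T [-0.39 -0.54 -0.33]
t 18.73 frame x -2.53 y -136.82 z 243.42 yaw 84.87 | F x 2.5 y -0.7 z -3.4 T [-0.41 -0.55 -0.41]
t 18.98 frame x -2.56 y -130.82 z 243.41 yaw 84.87 | F x 3.7 y -0.6 z -4.5 T [-0.43 -0.62 -0.4 ]
t 19.23 frame x -2.63 y -124.80 z 243.40 yaw 84.87 | F x 3.5 y -1.5 z -3.8 T [-0.45 -0.52 -0.4 ]
```

```bash
for k in 1; do
python3 -m handwheel '[{"gripper":0,"travel":[0.0015,0,0],"twist":0},{"gripper":0,"travel":[0.0015,0,0],"twist":0},{"gripper":0,"travel":[0,0,0],"twist":0}]' >/dev/null && python3 go.py &&
python3 -m handwheel '[{"gripper":0,"travel":[0.001,0,0],"twist":0},{"gripper":0,"travel":[0,0,0],"twist":0}]' >/dev/null && python3 go.py && 
python3 -m handwheel '[{"gripper":0,"travel":[0.001,0,0],"twist":0},{"gripper":0,"travel":[0,0,0],"twist":0}]' >/dev/null && python3 go.py && 
python3 -m handwheel '[{"gripper":0,"travel":[0.001,0,0],"twist":0},{"gripper":0,"travel":[0,0,0],"twist":0}]' >/dev/null && python3 go.py; done
```

```text
t 19.48 frame x -2.64 y -122.14 z 243.41 yaw 84.87 | F x 3.6 y -2.8 z -4.4 T [-0.62 -0.59 -0.44]
t 19.65 frame x -2.67 y -121.27 z 243.40 yaw 84.87 | F x 4.8 y -2.4 z -4.4 T [-0.71 -0.59 -0.36]
```

```bash
sed -e 's/>5 else/>9 else/' go.py > go9.py; for k in 1; do
python3 -m handwheel '[{"gripper":0,"travel":[0.001,0,0],"twist":0},{"gripper":0,"travel":[0,0,0],"twist":0}]' >/dev/null && python3 go9.py && 
python3 -m handwheel '[{"gripper":0,"travel":[0.001,0,0],"twist":0},{"gripper":0,"travel":[0,0,0],"twist":0}]' >/dev/null && python3 go9.py && 
python3 -m handwheel '[{"gripper":0,"travel":[0.001,0,0],"twist":0},{"gripper":0,"travel":[0,0,0],"twist":0}]' >/dev/null && python3 go9.py; done
```

```text
t 19.82 frame x -2.67 y -120.32 z 243.42 yaw 84.86 | F x 3.9 y -2.4 z -4.3 T [-0.73 -0.59 -0.45]
t 19.98 frame x -2.68 y -119.46 z 243.41 yaw 84.87 | F x 4.0 y -2.9 z -4.2 T [-0.91 -0.58 -0.42]
t 20.15 frame x -2.70 y -119.08 z 243.40 yaw 84.93 | F x 4.0 y -7.2 z -3.7 T [-1.5  -0.53 -0.33]
```

Collar contact at TCP y −119.1, exactly where the 55 mm from far-ring entry predicts. A slight seating push, then release.

```bash
python3 -m handwheel '[{"gripper":0,"travel":[0.0005,0,0],"twist":0},{"gripper":0,"travel":[0,0,0],"twist":0}]' >/dev/null; python3 st.py
python3 -m handwheel '[{"gripper":15,"travel":[0,0,0],"twist":0},{"gripper":20,"travel":[0,0,0],"twist":0},{"gripper":30,"travel":[0,0,0],"twist":0},{"gripper":40,"travel":[0,0,0],"twist":0},{"gripper":50,"travel":[0,0,0],"twist":0}]'; python3 st.py
python3 -m handwheel '[{"gripper":50,"travel":[0,0,0],"twist":0},{"gripper":50,"travel":[0,0,0],"twist":0},{"gripper":50,"travel":[0,0,0],"twist":0}]'; python3 st.py
python3 - <<'E'
from h import *
f=env.grab_frame("wrist");save(f,"w8.png")
for q in env.pinpoint("wrist","shaft_collar")[:1]: print(q["uv"],atz(f,q["uv"],70.2))
E
```

```text
t 20.32 frame x -2.71 y -118.92 z 243.40 yaw 84.94 | F x 4.0 y -8.8 z -3.0 T [-1.75 -0.47 -0.38]
time_s: 20.73
ee_pos: [523.1, -9.8, 243.5]
ee_rot: [-179.9, -0.0, 84.9]
force: [-0.0, 0.8, -0.3]
gripper_width: 35.6
t 20.73 frame x -3.13 y -117.45 z 243.47 yaw 84.89 | F x -0.1 y 0.8 z -0.3 T [-0.09  0.06 -0.  ]
time_s: 20.98
ee_pos: [523.4, -10.1, 243.5]
ee_rot: [-180.0, -0.0, 84.9]
force: [-0.3, -0.7, 0.2]
gripper_width: 46.0
t 20.98 frame x -2.80 y -117.69 z 243.49 yaw 84.88 | F x -0.3 y -0.7 z 0.2 T [-0.06  0.11  0.01]
[317.5, 218.1] [527.92249659  32.31872682  70.2       ]
```

```bash
python3 -m handwheel '[{"gripper":50,"travel":[0,0,-0.02],"twist":0},{"gripper":50,"travel":[0,0,-0.03],"twist":0},{"gripper":50,"travel":[0,0,-0.03],"twist":0},{"gripper":50,"travel":[0,0,-0.02],"twist":0},{"gripper":50,"travel":[0,0,0],"twist":0}]'
python3 -m handwheel '[{"gripper":50,"travel":[0,0,0],"twist":0},{"gripper":50,"travel":[0,0,0],"twist":0}]' >/dev/null; python3 st.py
python3 - <<'E'
from h import *
c=np.array([537.776,106.735]);a=np.radians(84.335);u=np.array([np.cos(a),np.sin(a)]);x=np.array([u[1],-u[0]])
f=env.grab_frame("wrist");save(f,"w9.png")
for n in("shaft_collar","bore_line","shaft_tip"):
    for q in env.pinpoint("wrist",n)[:1]:
        p=atz(f,q["uv"],70.2)[:2]-c;print(n,round(q["confidence"],2),np.round(q["uv"],1),"frame",np.round([p@x,p@u],1))
m=env.trace("wrist","shaft")[0]["pixels"];P=[]
for r in range(0,480,2):
    k=np.where(m[r])[0]
    if 8<len(k)<40: 
        p=atz(f,(k.mean(),r),70.2)[:2]-c;P.append((p@u,p@x))
P=np.array(P);print(len(P),P[:,0].min(),P[:,0].max());k=np.polyfit(P[:,0],P[:,1],1);print("angle rad",k[0])
g=env.grab_frame("scene")
cv2.imwrite("pics/c9.png",cv2.cvtColor(np.hstack([cv2.resize(f["frame"][0:340,200:440],None,fx=1.6,fy=1.6),cv2.resize(g["frame"][190:326,260:430],None,fx=2.4,fy=4)]),cv2.COLOR_RGB2BGR)) if False else save({"frame":f["frame"][0:400,160:480]},"c9.png")
save({"frame":cv2.resize(g["frame"][170:320,250:450],None,fx=2,fy=2)},"s9.png")
h=np.hstack([cv2.imread("pics/c9.png")[:300],cv2.imread("pics/s9.png")]);cv2.imwrite("pics/fin.png",h)
E
```

```text
time_s: 21.5
ee_pos: [524.6, -10.3, 348.0]
ee_rot: [179.5, -0.0, 84.9]
force: [-0.1, -0.4, 0.3]
gripper_width: 45.3
t 21.67 frame x -3.21 y -117.83 z 342.53 yaw 84.87 | F x 0.3 y -1.4 z 0.0 T [-0.09  0.1   0.02]
shaft_collar 0.8 [318.9 184.4] frame [ -2.1 -73.9]
bore_line 0.63 [320.8 186.3] frame [ -0.8 -75.1]
137 -170.88087491889002 29.791234873597702
angle rad 0.007166139721354854
```

View pics/fin.png

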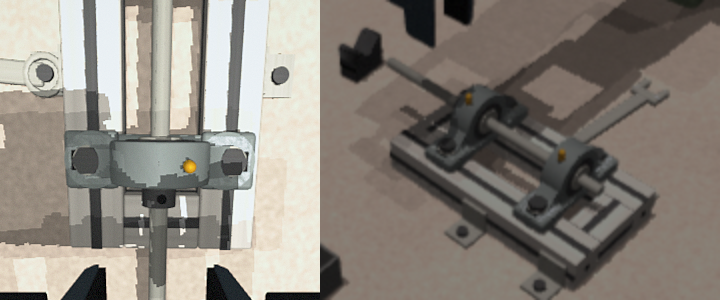

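The collar sits against the near ring (c9 column ~160, row ~190), the nose stands out beyond the far bearing, the gripper is clear, and the wrench is where it was. Handing in.

```bash
python3 -m handwheel '[{"gripper":50,"travel":[0,0,0],"twist":0},{"gripper":50,"travel":[0,0,0],"twist":0},{"gripper":50,"travel":[0,0,0],"twist":0}]' >/dev/null; python3 st.py; python3 -c "
from h import env; print(env.job_done())"
```

```text
t 22.22 frame x -2.71 y -117.80 z 343.33 yaw 84.87 | F x 0.8 y 0.6 z -0.4 T [-0.07  0.04 -0.01]
the job is handed in; nothing more can be done
None
```

The shaft is through both bearings with its collar home against the near ring, released, and the job is handed in at about 22 s of the 72 s allowed. No verdict was reported.

- **Near bearing:** I measured the near bore about 3.5 mm off to +x. The first try stopped at the ring face at about 4 N. I backed off 3 mm and raised the nose 0.8 mm to make up for sag, and it went in.
- **Far bearing:** I measured the far bore about 1.7 mm off to −x. I dragged the near block across, took out the 2 mm nose lag with a small twist, and the nose entered first time.
- **Forces:** The highest force I read was about 10 N, with −8.8 N along the shaft at the final seating push. That is well under the 40 N limit.

**Last checks:**
- The collar met the ring at the position the first contact predicted.
- After release the network put the collar's front face 0.7 and 1.6 mm past nominal in two pictures. It cannot be past the ring, so I take this as the 2 mm calibration error, but the ±2 mm limit was not checked more finely than that.
- The collar was about 2.1 mm off to −x.
- The shaft angle was about 0.007 rad against the 0.02 limit.
- The nose could be seen beyond the far bearing.
- The gripper was about 100 mm above the shaft, with no force beyond sensor noise.
- The wrench looked unmoved. I did not look at the spray can or the tray again, but the arm never came near them.

One check failed: measuring the shaft's sag from the scene camera was too coarse to use, so I settled it by feel.

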